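# Spin home the loose wing nut on the pressure canner

## Robot

A 6-joint arm with a two-finger parallel gripper is mounted at the origin on the work surface. World frame = base frame: x ahead of the robot, y to its left, z up, the work surface at z = 0. Lengths are in m, angles in degrees, forces in N, time in s.
With the tool pointing down it reaches from about 0.4 to 0.825 m from the base axis. Payload 7 kg.
Tool frame: the origin (TCP) lies at the very end of the fingers, on their centre line; the grasp point (between the pads) lies 19 mm behind it (ctrl.pinch_z is the distance from the TCP to the grasp point, in m); z points along the fingers, x is the direction in which the jaws open and shut, and the axes are right-handed (so a half turn about z gives the same grasp; the last joint's range is limited). The gripper opens to 88 mm and grips with 3 to 60 N. Pads are 19 mm wide; open, the fingers measure 130 mm over their backs; the gripper's body (78 mm by 193 mm) begins 47 mm behind the grasp point.
Start: joints at [87.439, 20.546, 0.682, 0, -70.136, -16.507], TCP at [0.221, 0.638, 0.227] pointing down, gripper open.
Joint ranges: [-176.03, 176.03], [-82.01, 121.73], [-58.28, 71.71], [-173.87, 95.51], [-174.79, -0.11], [-173.66, 173.66]. Speed limits (degrees/s): [136.94, 136.94, 172.46, 180, 180, 180].

## Interface

Orientations are given as [roll, pitch, yaw] about the fixed x, y, z axes, in that order (R = Rz(yaw) Ry(pitch) Rx(roll)).
In Python, from plant import ctrl gives the robot as it stands.
- The arm moves only by the tool carry_out, never from a script. Its argument "increments" is a list of rows, each a list of 7 numbers: the turn, a rotation vector about the world's x, y, z in degrees, then the shift along the world's x, y, z in mm, then the closure, from 0 (fully open) to 1 (shut). In form: [[ax, ay, az, dx, dy, dz, grip], ...]. A call has 1 to 20 rows; each row is the pose to reach, as a shift and turn from the pose commanded when the call began; what a row does not reach only later rows make up. A row lasts 1/8 s, in which the tool goes at most 62.5 mm and 10.7 degrees, less where a joint would pass 70% of its speed; a pose out of reach is approached as far as the arm can. A call with a gripper value outside its range is refused whole. The fingers move at their own pace and stop on an object; the grip force is fixed at half the most. Time passes only in rows, so rows that repeat a pose let the fingers close. It gives the time, the measured TCP pose, the force and the opening at its end, in the units of the state.
- ctrl.get_obs(): the state, without advancing time (a new reading comes with each control period).
- ctrl.snapshot(name): name is "side" or "top" or "wrist"; returns a dict with "pixels" (384x512x3 uint8, blue, green, red), "intrinsics" (3x3 intrinsics, pixels), "rvec" (rotation vector, rad) and "tvec" (3), from world to camera coordinates, as OpenCV has them; the wrist camera has in their place "hand_eye" (4x4, takes a point from camera to tool coordinates, whose origin is the TCP and whose axes are the tool frame's). Camera axes: x right, y down, z forward; pixel columns grow to the right and rows downward; lengths in m; the calibration is good to about 2 mm. The wrist camera is an equidistant fisheye: a pixel r from the principal point sees the ray r / f radians off the axis. A picture is of the moment at which its call begins: read the wrist's pose just before it. There is no depth.
- ctrl.close_job(): hands the job in, once; it reports no verdict.
Trained networks look in a picture, given as the dict that the camera call returned (one of the last four; its "shot" number tells which), for a name from the list of things; names that differ only in an ending like _2 or _b are one class to them, and where a whole thing is asked for, a point or a joint stands for the part that bears it (a point fixed in the world has none). Each returns a list of dicts, best first, with "confidence" (0 to 1); they miss things now and then, are a little off and sometimes report something else, mostly with a low value. They report only what shows in the picture. A call takes as long as a camera call.
- ctrl.search_frame(picture, label): "centre" ([x, y, z] in m, in world coordinates, good to about 4 mm: the middle of the surface that is visible of it).
- ctrl.outline_of(picture, label): "pixels" (384x512 bool, what is visible of it).
The state is a dict: "clock": time; "joint_pos": joint angles; "qvel": joint speeds; "tau": joint torques, N m; "tool_pos": TCP position; "orientation": TCP orientation; "force": force on the tool from outside, world axes, zero at the start; "moment": the same for the moment, N m; "opening": finger opening in m.
Only numpy, scipy, OpenCV 4.12 (cv2) and the standard library are available. Lean on these libraries where they do the work, as an engineer would, in place of code of your own. Each camera call takes 0.05 s, during which the arm holds its last target. There are 200 camera calls.

## Task

One wing nut on the lid of the pressure canner, the raised one on the side nearest the robot, is still loose: with closed fingertips push its wings round, clockwise seen from above, stroke after stroke, until it is fully home and will turn no further. Only push it gently with the fingertips, never pinch or force it. Do not shift or lift the canner, and leave the jars and the bowl where they stand.

Things in the scene. Friction and masses are not known exactly. Their poses are not given: they have to be found in the camera images.
- canner: Aluminium pressure canner loose on the counter, 6 kg: round pot 276 mm in diameter with a flanged lid (292 mm wide, top at 179 mm height). Four clamp ears at 90 degrees, each with an upright black wing nut 165 mm from the pot's axis; the one towards this frame's -x (faces the robot within 35 degrees) is loose, the other three are tight. Bar handles midway between ears at 120 mm height. Origin: centre of underside, z up.
- wing_nut: The loose black wing nut: hub 24 mm in diameter, 20 mm high, two opposite upright wings 8 mm thick, reaching 36 mm from the axis (72 mm over both), from 4 to 30 mm above the nut's underside. Origin: on the axis at the underside; x along the wings, z up. Underside 180 mm above the counter when home, 4 mm higher per turn loose. The ear below it is 36 mm wide and ends 17 mm outboard of the axis.
- dome_top (a point): Middle of the top of the lid's shallow dome, on the canner's axis, 230 mm above the counter (a dial gauge by it reaches 263 mm). The dome's steep side, 206 mm high, stands 41 mm inboard of the loose nut's axis: no room for a fingertip to go round behind the nut. Push on the outboard side, lift off, come back for the next wing.
- nut_turn (a joint): Turn of the loose wing nut, in rad: 0 fully home, against a hard stop; positive is how far it is loosened (counter-clockwise from above), between about 5 and 9 at the start. It turns with a light friction of about 0.03 N m (about 1 N at a wing) and stays where it is left.
- jar_tall: Amber glass jar with a white lid, 72 mm in diameter, 135 mm high, loose on the counter beside the canner: not to be moved. Origin: centre of the underside.
- jar_short: Clear glass jar with a white lid, 80 mm in diameter, 85 mm high, loose on the counter beside the canner: not to be moved. Origin: centre of the underside.
- funnel_cup: Steel bowl, 90 mm in diameter, 70 mm high, loose on the counter between the robot and the canner: not to be moved. Origin: centre of the underside.

How it is judged:
By the outcome, as a careful person would: the job done as asked, in the order asked, and still so for the second after the job is handed in, with the robot touching nothing.
It also fails if it takes over 72 s, if anything falls off the work surface, if the arm or the gripper's body presses on something with over 40 N, if the wrist force passes 120 N, or if a joint passes its speed limit or range.

## Working session

There is one attempt and no reset: what is moved stays moved. The work goes in short steps, Python scripts to look and compute and a tool call to move; the robot and the scene stay as the last step left them, time stands still between calls to the robot, and variables do not carry over. Pictures are saved under pics/ and viewed, about 8 in all and at most 12, crops included, and the job is handed in when it is done.

Besides the shell and the picture viewer there is one more tool, called by a JSON object that holds its "api" and its "payload", one argument or row to a line. carry_out: Moves the arm, as the interface text tells. Its arguments: {"type":"object","properties":{"increments":{"type":"array"}},"required":["increments"]}

```bash
mkdir -p pics; python3 - <<'E'
from plant import ctrl
import cv2, numpy as np
o=ctrl.get_obs(); print({k:np.round(o[k],3).tolist() for k in o})
ims=[]
for n in ("side","top"):
    s=ctrl.snapshot(n); ims.append(s["pixels"]); cv2.imwrite(f"pics/{n}0.png",s["pixels"])
    print(n, np.round(s["rvec"],3),np.round(s["tvec"],3), s["intrinsics"].tolist())
    for l in ("canner","wing_nut","dome_top","jar_tall","jar_short","funnel_cup"):
        print(l,[(np.round(d["centre"],3).tolist(),round(d["confidence"],2)) for d in ctrl.search_frame(s,l)][:4])
E
```

```text
{'clock': 0.0, 'joint_pos': [87.44, 20.592, 0.633, -0.021, -70.137, -16.508], 'qvel': [-0.07, 0.005, 0.037, 0.001, -0.017, -0.111], 'tau': [-0.0, -58.272, 29.306, 6.997, 0.007, -0.0], 'tool_pos': [0.22, 0.637, 0.226], 'orientation': [-179.992, -0.097, -109.075], 'force': [0.267, -0.539, -0.229], 'moment': [0.017, -0.049, -0.037], 'opening': 0.088}
side [ 0.647 -2.689  1.079] [0.481 0.301 1.083] [[480.56970837271666, 0.0, 252.55647360013694], [0.0, 480.56970837271666, 191.2441435992999], [0.0, 0.0, 1.0]]
canner [([0.636, -0.029, 0.187], 0.84)]
wing_nut [([0.522, -0.033, 0.204], 0.52)]
dome_top [([0.642, -0.036, 0.19], 0.56), ([0.524, -0.032, 0.206], 0.44)]
jar_tall [([0.582, 0.151, 0.102], 0.91)]
jar_short [([0.432, -0.176, 0.06], 0.59)]
funnel_cup [([0.422, -0.004, 0.049], 0.92)]
top [ 2.107 -2.099  0.235] [0.002 0.605 0.804] [[364.589983053402, 0.0, 254.28960107645312], [0.0, 364.589983053402, 191.60917757658888], [0.0, 0.0, 1.0]]
canner [([0.655, -0.101, 0.222], 0.74)]
wing_nut [([0.522, -0.046, 0.21], 0.71)]
dome_top [([0.656, -0.097, 0.219], 0.82)]
jar_tall [([0.585, 0.124, 0.132], 0.58)]
jar_short [([0.431, -0.19, 0.085], 0.8)]
funnel_cup [([0.417, 0.012, 0.028], 0.71), ([0.525, -0.046, 0.21], 0.57), ([0.655, -0.1, 0.219], 0.39)]
```

View pics/top0.png

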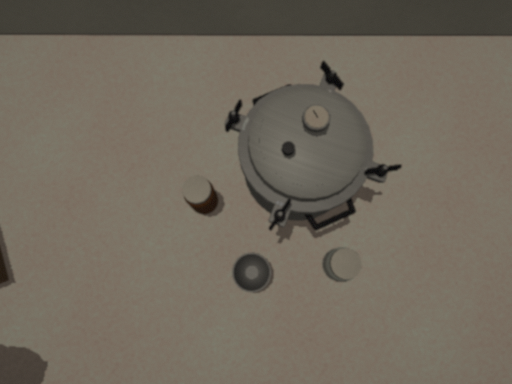

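View pics/side0.png

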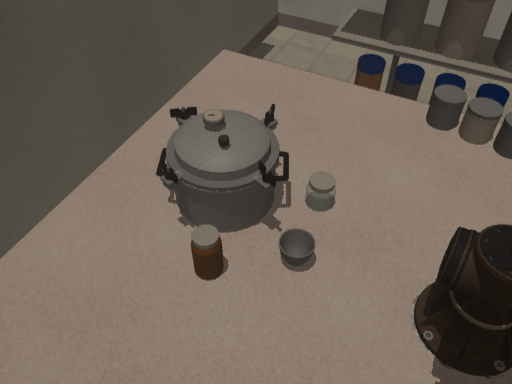

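The top view has the loose nut at about (281,214), with the other nuts at (234,117), (331,75) and (382,170). The bowl is at (252,272), and the jars are at (200,193) and (343,264). In the side view the nut is at about (266,174).

```bash
cat > h.py <<'E'
from plant import ctrl
import cv2, numpy as np
from scipy.spatial.transform import Rotation as R
def ray(s,px):
    K=s["intrinsics"];Rm=cv2.Rodrigues(np.array(s["rvec"],float))[0];c=-Rm.T@np.array(s["tvec"]).ravel()
    d=Rm.T@np.linalg.inv(K)@np.array([px[0],px[1],1.]); return c,d
def onplane(s,px,z):
    c,d=ray(s,px); return c+d*(z-c[2])/d[2]
def Tt(o):
    T=np.eye(4);T[:3,:3]=R.from_euler('xyz',o["orientation"],degrees=True).as_matrix();T[:3,3]=o["tool_pos"];return T
def wray(s,o,px):
    K=s["intrinsics"];v=np.array([(px[0]-K[0][2])/K[0][0],(px[1]-K[1][2])/K[1][1]]);r=np.hypot(*v)
    d=np.array([*(v/max(r,1e-9)*np.sin(r)),np.cos(r)]);T=Tt(o)@np.array(s["hand_eye"])
    return T[:3,3],T[:3,:3]@d
def wproj(s,o,P):
    T=np.linalg.inv(Tt(o)@np.array(s["hand_eye"]));p=T[:3,:3]@np.array(P)+T[:3,3]
    r=np.arctan2(np.hypot(p[0],p[1]),p[2]);K=s["intrinsics"];u=p[:2]/np.hypot(p[0],p[1])*r
    return np.array([u[0]*K[0][0]+K[0][2],u[1]*K[1][1]+K[1][2]])
E
python3 - <<'E'
from h import *
s=ctrl.snapshot("top")
for n,p in dict(loose=(281,214),l=(234,117),t=(331,75),r=(382,170)).items(): print(n,onplane(s,p,.21).round(3))
for l in ("wing_nut","canner"):
  for d in ctrl.outline_of(s,l)[:2]:
    ys,xs=np.nonzero(d["pixels"]);print(l,d["confidence"],len(xs),xs.mean(),ys.mean(),xs.min(),xs.max(),ys.min(),ys.max())
    if l=="wing_nut":
      P=np.array([onplane(s,(x,y),.21)[:2] for x,y in zip(xs,ys)]);w,v=np.linalg.eigh(np.cov(P.T));print(P.mean(0),np.sqrt(w),np.degrees(np.arctan2(v[1,1],v[0,1])))
print("cam",ray(s,(0,0))[0])
w=ctrl.snapshot("wrist");print(np.round(w["hand_eye"],3).tolist(),w["intrinsics"])
cv2.imwrite("pics/topcrop.png",cv2.resize(s["pixels"][50:300,170:420],None,fx=2.4,fy=2.4,interpolation=cv2.INTER_CUBIC))
E
```

```text
loose [ 0.528 -0.048  0.21 ]
l [0.732 0.047 0.21 ]
t [ 0.83 -0.16  0.21]
r [ 0.618 -0.253  0.21 ]
wing_nut 0.62 1009 200.3201189296333 194.46580773042618 183 218 176 213
[0.56634281 0.11137306] [0.01529793 0.02126693] -144.26459839635856
wing_nut 0.61 198 279.6515151515151 214.0050505050505 269 290 200 229
[ 0.52754417 -0.04584721] [0.00463695 0.0168489 ] 145.20063634237044
canner 0.65 16381 305.39881570111714 150.7901227031317 225 401 61 230
canner 0.16 1151 250.95134665508255 271.7219808861859 232 270 252 290
cam [0.41185371 0.00316974 0.91766775]
[[1.0, 0.0, -0.001, -0.001], [0.0, 0.951, 0.309, -0.085], [0.001, -0.309, 0.951, -0.158], [0.0, 0.0, 0.0, 1.0]] [[297.31863964   0.         253.86994885]
 [  0.         297.31863964 190.29699908]
 [  0.           0.           1.        ]]
```

{"api": "carry_out", "payload": {
  "increments": [
    [0,0,0,0,0,60,0],
    [0,0,0,0,0,120,1],
    [0,0,0,0,0,120,1]
  ]
}}

```text
clock: 1.27
tool_pos: [0.2213, 0.6398, 0.3532]
orientation: [179.9, 0.6, -109.1]
force: [-0.4, -0.2, -1.1]
opening: 0.0731
```

{"api": "carry_out", "payload": {
  "increments": [
    [0,0,-18,57,-106,0,1],
    [0,0,-36,114,-212,0,1],
    [0,0,-54,170,-318,0,1],
    [0,0,-72,226,-424,0,1],
    [0,0,-90,283,-530,0,1],
    [0,0,-106,339,-638,0,1],
    [0,0,-106,339,-638,0,1],
    [0,0,-106,339,-638,0,1],
    [0,0,-106,339,-638,0,1],
    [0,0,-106,339,-638,0,1],
    [0,0,-106,339,-638,0,1],
    [0,0,-106,339,-638,0,1],
    [0,0,-106,339,-638,0,1],
    [0,0,-106,339,-638,0,1],
    [0,0,-106,339,-638,0,1],
    [0,0,-106,339,-638,0,1]
  ]
}}

```text
clock: 3.28
tool_pos: [0.5593, 0.0008, 0.3468]
orientation: [180.0, 0.0, 145.0]
force: [-0.2, 0.0, -0.3]
opening: 0.0004
```

```bash
python3 - <<'E'
from h import *
o=ctrl.get_obs();s=ctrl.snapshot("wrist");print(o["clock"],o["tool_pos"],o["orientation"],o["joint_pos"],o["force"],o["opening"])
for l in ("wing_nut","canner","dome_top"):
    print(l,[(np.round(d["centre"],4).tolist(),round(d["confidence"],2)) for d in ctrl.search_frame(s,l)][:4])
for d in ctrl.outline_of(s,"wing_nut")[:3]:
    ys,xs=np.nonzero(d["pixels"]);print(d["confidence"],len(xs),xs.mean(),ys.mean(),xs.min(),xs.max(),ys.min(),ys.max())
cv2.imwrite("pics/w1raw.png",s["pixels"]);cv2.imwrite("pics/w1.png",cv2.resize(s["pixels"],(768,576),interpolation=cv2.INTER_CUBIC))
E
```

```text
3.275 [0.55926569 0.000794   0.34683701] [1.79973551e+02 1.43976220e-02 1.45016229e+02] [ 2.01356264e+01  6.40840246e+00 -2.49511880e+00 -3.35483273e-03
 -8.10665482e+01 -5.51188743e+01] [-0.20428747  0.03648399 -0.33860822] 0.00040498997964850573
wing_nut [([0.5251, -0.0454, 0.2088], 0.81)]
canner [([0.634, -0.1048, 0.224], 0.72)]
dome_top [([0.6331, -0.1039, 0.2237], 0.85)]
0.89 855 253.03976608187133 123.88070175438597 217 289 112 135
```

View pics/w1.png

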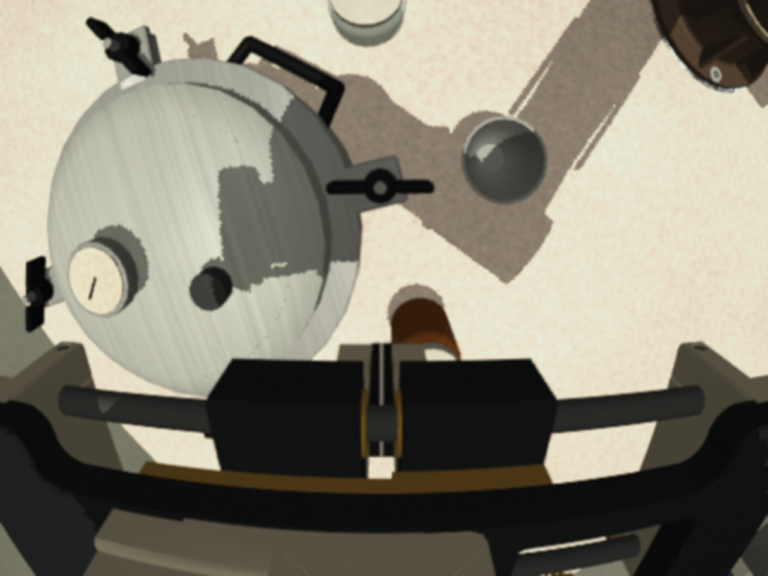

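The wrist view shows the loose nut's hub at (380,187) on the 1.5x image, with wing tips at (328,187) and (433,187). One wing already points outboard. The bowl is at (504,158), and the tall jar is behind the fingers.

```bash
python3 - <<'E'
from h import *
o=ctrl.get_obs();s=ctrl.snapshot("wrist")
def pl(p,z):
    c,d=wray(s,o,np.array(p)/1.5);return (c+d*(z-c[2])/d[2]).round(4)
print("hub",pl((380,186),.204)); a,b=pl((328,187),.2165),pl((433,187),.2165);print(a,b,(a+b)/2,np.linalg.norm(a-b),np.degrees(np.arctan2(*(a-b)[1::-1])))
print("tightL",pl((122,45),.200),"far",pl((38,290),.2)); 
for l in ("jar_tall","jar_short","funnel_cup"):
    print(l,[(np.round(d["centre"],3).tolist(),round(d["confidence"],2)) for d in ctrl.search_frame(s,l)][:2])
N=np.array([.525,-.0455]);C=np.array([.676,-.103])
print(np.linalg.norm(N-C),np.degrees(np.arctan2(*(N-C)[::-1])))
E
```

```text
hub [ 0.528  -0.0455  0.204 ]
[ 0.555  -0.0654  0.2165] [ 0.4995 -0.0265  0.2165] [ 0.52725 -0.04595  0.2165 ] 0.06777506916263536 -35.026648370042345
tightL [ 0.6185 -0.2531  0.2   ] far [ 0.8253 -0.1615  0.2   ]
jar_tall [([0.576, 0.104, 0.085], 0.89)]
jar_short [([0.452, -0.181, 0.074], 0.97)]
funnel_cup [([0.406, 0.017, 0.032], 0.71)]
0.1615773808427405 159.1534317675204
```

{"api": "carry_out", "payload": {
  "increments": [
    [0,0,0,-36,-22,0,1],
    [0,0,0,-73,-45,0,1],
    [0,0,0,-73,-45,-60,1],
    [0,0,0,-73,-45,-110,1],
    [0,0,0,-73,-45,-130,1],
    [0,0,0,-73,-45,-150,1],
    [0,0,0,-73,-45,-150,1]
  ]
}}

```text
clock: 4.6
tool_pos: [0.4856, -0.0453, 0.1954]
orientation: [-179.9, -0.1, 144.9]
force: [-0.0, 0.3, -0.3]
opening: 0.0005
```

```bash
python3 - <<'E'
from h import *
o=ctrl.get_obs();s=ctrl.snapshot("wrist");print(o["clock"],o["tool_pos"],o["orientation"],o["force"])
cv2.imwrite("pics/w2.png",cv2.resize(s["pixels"][60:300,130:380],None,fx=2.4,fy=2.4,interpolation=cv2.INTER_CUBIC))
a=np.arange(235,34,-10);N=np.array([527.5,-45.7])
for A in a:
    t=np.radians(A);w=np.array([np.cos(t),np.sin(t)]);n=np.array([-w[1],w[0]]);print(A,(N+34*w+13.5*n).round(1), (N+34*w+22*n).round(1))
E
```

```text
4.6 [ 0.48562092 -0.04532561  0.19541559] [-1.79878016e+02 -1.09072400e-01  1.44917127e+02] [-0.03472645  0.30625937 -0.25575388]
235 [519.1 -81.3] [526.  -86.2]
225 [513.  -79.3] [519.  -85.3]
215 [507.4 -76.3] [512.3 -83.2]
205 [502.4 -72.3] [506. -80.]
195 [498.2 -67.5] [500.4 -75.8]
185 [494.8 -62.1] [495.5 -70.6]
175 [492.5 -56.2] [491.7 -64.7]
165 [491.2 -49.9] [489.  -58.2]
155 [491.  -43.6] [487.4 -51.3]
145 [491.9 -37.3] [487.  -44.2]
135 [493.9 -31.2] [487.9 -37.2]
125 [496.9 -25.6] [490.  -30.5]
115 [500.9 -20.6] [493.2 -24.2]
105 [505.7 -16.4] [497.4 -18.6]
95 [511.1 -13. ] [502.6 -13.7]
85 [517.  -10.7] [508.5  -9.9]
75 [523.3  -9.4] [515.   -7.2]
65 [529.6  -9.2] [521.9  -5.6]
55 [535.9 -10.1] [529.   -5.2]
45 [542.  -12.1] [536.   -6.1]
35 [547.6 -15.1] [542.7  -8.2]
```

View pics/w2.png

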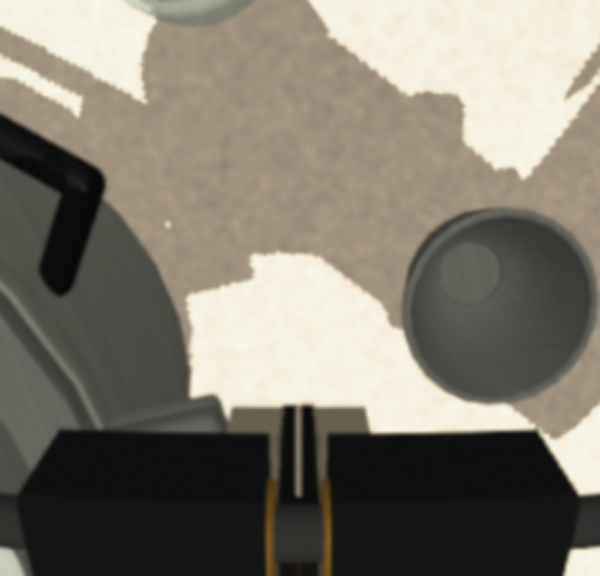

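The crop shows the closed fingertips, about 32 mm wide, next to the lid flange. The bowl is clear at lower right. Next is the first stroke, swinging the tool with the wing.

{"api": "carry_out", "payload": {
  "increments": [
    [0,0,0,3,4,1,1],
    [0,0,0,6,8,1,1],
    [0,0,-5,7,11,1,1],
    [0,0,-10,8.5,14,1,1],
    [0,0,-15,10,17,1,1],
    [0,0,-20,11.5,20,1,1],
    [0,0,-25,13,22.5,1,1],
    [0,0,-30,15.5,25,1,1],
    [0,0,-35,17.5,27,1,1],
    [0,0,-40,20,29,1,1],
    [0,0,-45,22.5,31,1,1],
    [0,0,-50,25.5,32.5,1,1],
    [0,0,-55,28.5,33.5,1,1],
    [0,0,-60,31.5,34.5,1,1],
    [0,0,-65,34.5,35.5,1,1],
    [0,0,-70,37.5,36,1,1],
    [0,0,-75,41,36,1,1],
    [0,0,-80,44,36,1,1],
    [0,0,-85,47,36,1,1],
    [0,0,-90,50.5,35,1,1]
  ]
}}

```text
clock: 7.15
tool_pos: [0.537, -0.0096, 0.1977]
orientation: [-180.0, -0.0, 54.8]
force: [-2.1, 1.4, -1.3]
opening: 0.0008
```

```bash
cat > look.py <<'E'
from h import *
import sys
o=ctrl.get_obs();print(o["clock"],o["tool_pos"].round(4) if hasattr(o["tool_pos"],"round") else o["tool_pos"],np.round(o["orientation"],1),np.round(o["force"],1),np.round(o["joint_pos"],0))
N=np.array([.5275,-.0457])
for n,z in (("top",.21),):
    s=ctrl.snapshot(n)
    for d in ctrl.outline_of(s,"wing_nut")[:4]:
        ys,xs=np.nonzero(d["pixels"]);P=np.array([onplane(s,(x,y),z)[:2] for x,y in zip(xs,ys)]);m=P.mean(0)
        if np.linalg.norm(m-N)<.05:
            w,v=np.linalg.eigh(np.cov(P.T));print(n,round(d["confidence"],2),len(xs),m.round(4),np.sqrt(w).round(4),"wing",np.degrees(np.arctan2(v[1,1],v[0,1]))%180)
    print("canner",[(np.round(d["centre"],4).tolist(),round(d["confidence"],2)) for d in ctrl.search_frame(s,"canner")][:1])
if len(sys.argv)>1: 
    c=s["pixels"][110:260,220:370]; cv2.imwrite("pics/%s.png"%sys.argv[1],cv2.resize(c,None,fx=4,fy=4,interpolation=cv2.INTER_CUBIC))
E
python3 look.py t1
```

```text
7.15 [ 0.537  -0.0096  0.1977] [-180.    -0.    54.8] [-2.1  1.4 -1.3] [  20.    9.  -19.   -0.  -62. -145.]
canner [([0.6327, -0.1703, 0.2193], 0.88)]
```

View pics/t1.png

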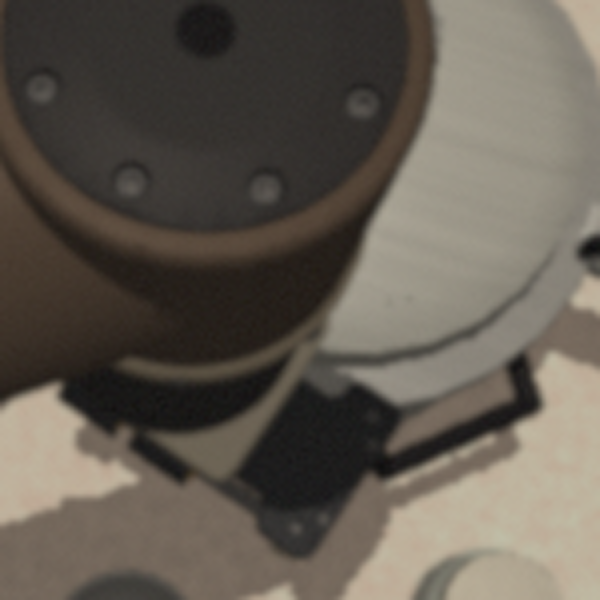

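The arm hides the nut here, but the reaction of (-2.1, 1.4) N lies along the wing normal and the tool followed the planned path, so the wing turned. I'll lift off and come back for the other wing.

{"api": "carry_out", "payload": {
  "increments": [
    [0,0,0,-8,6,0,1],
    [0,0,0,-8,6,25,1],
    [0,0,10,-8,6,50,1],
    [0,0,20,-8,0,50,1],
    [0,0,30,-9,-5,50,1],
    [0,0,40,-9,-10,50,1],
    [0,0,50,-9,-15,50,1],
    [0,0,60,-9,-20,50,1],
    [0,0,70,-10,-25,50,1],
    [0,0,80,-10,-30,50,1],
    [0,0,90,-10,-36,50,1],
    [0,0,100,-10,-42,50,1],
    [0,0,110,-10,-48,50,1],
    [0,0,120,-10,-54,50,1],
    [0,0,130,-11,-60,50,1],
    [0,0,140,-11,-66,50,1],
    [0,0,150,-11,-72,50,1],
    [0,0,160,-11,-77,50,1],
    [0,0,170,-11,-77,50,1],
    [0,0,179,-11,-77,50,1]
  ]
}}

```text
clock: 9.8
tool_pos: [0.5258, -0.0867, 0.248]
orientation: [-180.0, 0.0, -125.7]
force: [0.5, 0.1, 0.1]
opening: 0.0007
```

```bash
python3 look.py t2; python3 - <<'E'
from h import *
s=ctrl.snapshot("side");c=s["pixels"][110:230,190:330];cv2.imwrite("pics/s2.png",cv2.resize(c,None,fx=5,fy=5,interpolation=cv2.INTER_CUBIC))
E
```

```text
9.8 [ 0.5258 -0.0867  0.248 ] [-180.     0.  -125.7] [0.5 0.1 0.1] [ 12.   6. -15.   0. -68.  43.]
top 0.46 132 [ 0.5186 -0.0506] [0.004  0.0119] wing 59.60371836559554
canner [([0.7871, -0.0635, 0.1824], 0.88)]
```

View pics/s2.png

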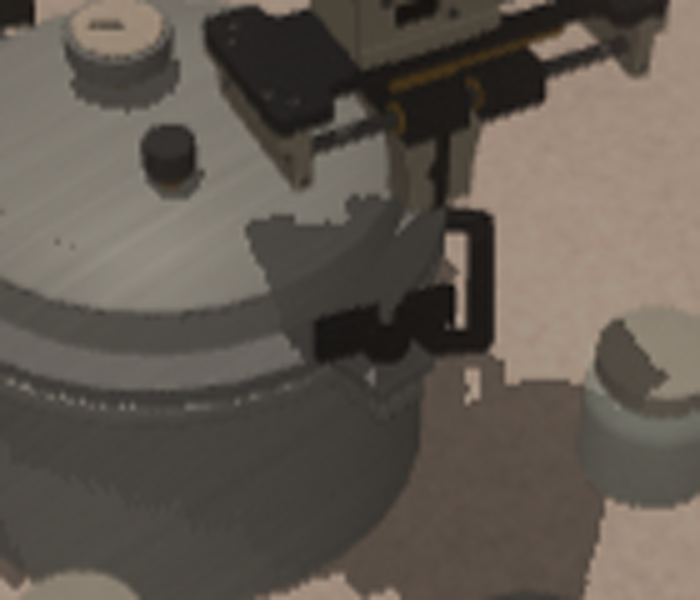

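The side view shows the loose nut at about (385,325) in the crop, free of the fingers, with its wing broadside. The outline gives a wing angle of about 60° against the expected 55°, so the stroke turned it roughly 88°. Stroke 2 takes the total to about 268°, below the 286° minimum, so a full sweep is safe.

{"api": "carry_out", "payload": {
  "increments": [
    [0,0,0,0,0,-25,1],
    [0,0,0,0,0,-50,1],
    [0,0,0,0,0,-50,1],
    [0,0,0,-3.5,2.5,-50,1],
    [0,0,0,-6.5,5.5,-50,1],
    [0,0,-5,-10,6.5,-50,1],
    [0,0,-10,-13,7.5,-50,1],
    [0,0,-15,-15.5,9,-50,1],
    [0,0,-20,-18.5,10.5,-50,1],
    [0,0,-25,-21,12.5,-50,1],
    [0,0,-30,-23.5,14.5,-50,1],
    [0,0,-35,-25.5,17,-50,1],
    [0,0,-40,-27.5,19,-50,1],
    [0,0,-45,-29.5,22,-50,1],
    [0,0,-50,-31,24.5,-50,1],
    [0,0,-55,-32,27.5,-50,1],
    [0,0,-60,-33.5,30.5,-50,1],
    [0,0,-65,-34,33.5,-50,1],
    [0,0,-70,-34.5,37,-50,1],
    [0,0,-75,-35,40,-50,1]
  ]
}}

```text
clock: 12.5
tool_pos: [0.4911, -0.047, 0.1985]
orientation: [180.0, 0.1, 158.7]
force: [-0.0, -2.1, -0.4]
opening: 0.0005
```

{"api": "carry_out", "payload": {
  "increments": [
    [0,0,-5,0,3.5,0,1],
    [0,0,-10,0.5,6.5,0,1],
    [0,0,-15,1,9.5,0,1],
    [0,0,-20,1.5,13,0,1],
    [0,0,-25,3,16,0,1],
    [0,0,-30,4,18.5,0,1],
    [0,0,-35,6,21.5,0,1],
    [0,0,-40,7.5,24,0,1],
    [0,0,-45,10,26.5,0,1],
    [0,0,-50,12,28.5,0,1],
    [0,0,-55,14.5,30.5,0,1],
    [0,0,-60,17,32.5,0,1],
    [0,0,-65,20,34,0,1],
    [0,0,-70,23,35.5,0,1],
    [0,0,-75,26,36.5,0,1],
    [0,0,-80,29,37,0,1],
    [0,0,-85,32,37.5,0,1],
    [0,0,-90,35.5,38,0,1],
    [0,0,-95,38.5,38,0,1],
    [0,0,-100,42,37.5,0,1]
  ]
}}

```text
clock: 15.0
tool_pos: [0.5327, -0.0092, 0.1981]
orientation: [-180.0, -0.0, 58.7]
force: [-1.6, 1.1, -1.3]
opening: 0.0002
```

```bash
python3 look.py
```

```text
15.0 [ 0.5327 -0.0092  0.1981] [-180.    -0.    58.7] [-1.6  1.1 -1.3] [  20.    8.  -20.   -0.  -62. -141.]
canner [([0.6345, -0.1715, 0.2178], 0.85)]
```

{"api": "carry_out", "payload": {
  "increments": [
    [0,0,0,-8,5,0,1],
    [0,0,0,-8,5,25,1],
    [0,0,10,-8,5,50,1],
    [0,0,20,-8,0,50,1],
    [0,0,30,-8,-5,50,1],
    [0,0,40,-8,-10,50,1],
    [0,0,50,-8,-15,50,1],
    [0,0,60,-8,-20,50,1],
    [0,0,70,-8,-25,50,1],
    [0,0,80,-8,-30,50,1],
    [0,0,90,-8,-36,50,1],
    [0,0,100,-8,-42,50,1],
    [0,0,110,-7,-48,50,1],
    [0,0,120,-7,-54,50,1],
    [0,0,130,-7,-60,50,1],
    [0,0,140,-6,-66,50,1],
    [0,0,150,-5,-72,50,1],
    [0,0,160,-5,-77,50,1],
    [0,0,170,-5,-77,50,1],
    [0,0,179,-5,-77,50,1]
  ]
}}

```text
clock: 17.65
tool_pos: [0.5277, -0.0864, 0.248]
orientation: [-180.0, 0.0, -121.7]
force: [-0.6, -0.4, -0.3]
opening: 0.0006
```

```bash
python3 look.py
```

```text
17.65 [ 0.5277 -0.0864  0.248 ] [-180.     0.  -121.7] [-0.6 -0.4 -0.3] [ 12.   6. -15.   0. -68.  47.]
top 0.75 161 [ 0.5209 -0.0505] [0.0041 0.0161] wing 60.5168783739993
canner [([0.544, -0.0651, 0.1832], 0.8)]
```

{"api": "carry_out", "payload": {
  "increments": [
    [0,0,0,0,0,-25,1],
    [0,0,0,0,0,-50,1],
    [0,0,0,0,0,-50,1],
    [0,0,0,-3.5,2.5,-50,1],
    [0,0,0,-7,4.5,-50,1],
    [0,0,-5,-10,5.5,-50,1],
    [0,0,-10,-13,6.5,-50,1],
    [0,0,-15,-16,7.5,-50,1],
    [0,0,-15,-16,7.5,-50,1]
  ]
}}

```text
clock: 18.92
tool_pos: [0.5123, -0.079, 0.1985]
orientation: [-179.9, 0.1, -137.0]
force: [-0.1, -0.9, -0.3]
opening: 0.0004
```

```bash
python3 - <<'E'
import numpy as np
def p(A):
    t=np.radians(A);w=np.array([np.cos(t),np.sin(t)]);n=np.array([-w[1],w[0]]);return 34*w+13.5*n
for A in list(range(223,55,-8)): print(A,"->",A-8,(p(A-4)-p(A)).round(1),(p(A-8)-p(A)).round(1))
E
```

```text
223 -> 215 [-2.3  1.2] [-4.4  2.5]
215 -> 207 [-2.1  1.5] [-4.1  3.1]
207 -> 199 [-1.9  1.8] [-3.6  3.6]
199 -> 191 [-1.6  2. ] [-3.   4.1]
191 -> 183 [-1.3  2.2] [-2.4  4.5]
183 -> 175 [-1.   2.4] [-1.8  4.8]
175 -> 167 [-0.6  2.5] [-1.1  5. ]
167 -> 159 [-0.3  2.5] [-0.4  5.1]
159 -> 151 [0.1 2.6] [0.3 5.1]
151 -> 143 [0.4 2.5] [1. 5.]
143 -> 135 [0.8 2.4] [1.7 4.8]
135 -> 127 [1.1 2.3] [2.3 4.5]
127 -> 119 [1.4 2.1] [3.  4.2]
119 -> 111 [1.7 1.9] [3.5 3.7]
111 -> 103 [1.9 1.7] [4.  3.2]
103 -> 95 [2.1 1.4] [4.4 2.6]
95 -> 87 [2.3 1.1] [4.7 2. ]
87 -> 79 [2.4 0.7] [4.9 1.3]
79 -> 71 [2.5 0.4] [5.1 0.6]
71 -> 63 [2.6 0. ] [ 5.1 -0.1]
63 -> 55 [ 2.5 -0.3] [ 5.  -0.8]
```

{"api": "carry_out", "payload": {
  "increments": [
    [0,0,-4,-2.3,1.2,0,1],
    [0,0,-8,-4.4,2.5,0,1]
  ]
}}

```text
clock: 19.18
tool_pos: [0.508, -0.0767, 0.1984]
orientation: [-179.9, 0.1, -145.1]
force: [0.2, -1.2, 0.3]
opening: 0.0002
```

{"api": "carry_out", "payload": {
  "increments": [
    [0,0,-4,-2.1,1.5,0,1],
    [0,0,-8,-4.1,3.1,0,1]
  ]
}}

```text
clock: 19.42
tool_pos: [0.5038, -0.0736, 0.1983]
orientation: [-180.0, 0.0, -153.1]
force: [-0.3, -1.8, 1.0]
opening: 0.0006
```

{"api": "carry_out", "payload": {
  "increments": [
    [0,0,-4,-1.9,1.8,0,1],
    [0,0,-8,-3.6,3.6,0,1]
  ]
}}

```text
clock: 19.68
tool_pos: [0.5002, -0.07, 0.1982]
orientation: [-180.0, 0.0, -161.1]
force: [0.7, -1.4, -0.2]
opening: 0.0007
```

{"api": "carry_out", "payload": {
  "increments": [
    [0,0,-4,-1.6,2.0,0,1],
    [0,0,-8,-3.0,4.1,0,1]
  ]
}}

```text
clock: 19.92
tool_pos: [0.4971, -0.0658, 0.1982]
orientation: [-180.0, 0.0, -169.1]
force: [0.8, -2.7, 0.3]
opening: 0.0006
```

{"api": "carry_out", "payload": {
  "increments": [
    [0,0,-4,-1.3,2.2,0,1],
    [0,0,-8,-2.4,4.5,0,1]
  ]
}}

```text
clock: 20.18
tool_pos: [0.4946, -0.0613, 0.1981]
orientation: [-180.0, 0.0, -177.1]
force: [0.3, -1.3, -0.2]
opening: 0.0003
```

{"api": "carry_out", "payload": {
  "increments": [
    [0,0,-4,-1.0,2.4,0,1],
    [0,0,-8,-1.8,4.8,0,1]
  ]
}}

```text
clock: 20.42
tool_pos: [0.4928, -0.0565, 0.1981]
orientation: [-180.0, 0.0, 174.9]
force: [0.2, -2.3, -0.2]
opening: 0.0005
```

{"api": "carry_out", "payload": {
  "increments": [
    [0,0,-4,-0.6,2.5,0,1],
    [0,0,-8,-1.1,5.0,0,1]
  ]
}}

```text
clock: 20.68
tool_pos: [0.4916, -0.0515, 0.198]
orientation: [-180.0, 0.0, 166.9]
force: [0.4, -0.8, 0.1]
opening: 0.0005
```

{"api": "carry_out", "payload": {
  "increments": [
    [0,0,-4,-0.3,2.5,0,1],
    [0,0,-8,-0.4,5.1,0,1]
  ]
}}

```text
clock: 20.92
tool_pos: [0.4909, -0.0474, 0.198]
orientation: [-179.9, 0.0, 158.9]
force: [1.2, -11.0, -1.5]
opening: 0.0003
```

Force jumped to 11 N against the motion, which is probably the hard stop. I'll ease back to a light push and see whether the wing gives.

{"api": "carry_out", "payload": {
  "increments": [
    [0,0,0,0,-0.6,0,1],
    [0,0,0,0,-0.6,0,1]
  ]
}}

```text
clock: 21.18
tool_pos: [0.491, -0.0478, 0.1979]
orientation: [-179.9, 0.0, 159.0]
force: [1.0, -5.4, -1.3]
opening: 0.0003
```

{"api": "carry_out", "payload": {
  "increments": [
    [0,0,0,0,0.3,0,1],
    [0,0,0,0,0.3,0,1],
    [0,0,0,0,0.3,0,1]
  ]
}}

```text
clock: 21.55
tool_pos: [0.491, -0.0478, 0.1979]
orientation: [-179.9, 0.0, 159.0]
force: [0.6, -6.8, -1.8]
opening: 0.0005
```

{"api": "carry_out", "payload": {
  "increments": [
    [0,0,0,0,-6,0,1],
    [0,0,0,0,-12,0,1],
    [0,0,0,0,-12,40,1],
    [0,0,0,0,-12,90,1],
    [0,0,-7,30,20,149,1],
    [0,0,-14,68,49,149,1],
    [0,0,-14,68,49,149,1],
    [0,0,-14,68,49,149,1],
    [0,0,-14,68,49,149,1]
  ]
}}

```text
clock: 22.68
tool_pos: [0.5586, 0.0018, 0.3465]
orientation: [-180.0, -0.0, 144.9]
force: [0.2, -0.3, 0.0]
opening: 0.0005
```

```bash
python3 look.py; python3 - <<'E'
from h import *
o=ctrl.get_obs();s=ctrl.snapshot("wrist");print(o["tool_pos"],o["orientation"],o["force"])
a=cv2.imread("pics/w1raw.png");b=s["pixels"]
for d in ctrl.outline_of(s,"wing_nut")[:2]:
    ys,xs=np.nonzero(d["pixels"]);P=np.array([(lambda c,v:(c+v*(.21-c[2])/v[2])[:2])(*wray(s,o,(x,y))) for x,y in zip(xs,ys)])
    w,v=np.linalg.eigh(np.cov(P.T));print(round(d["confidence"],2),P.mean(0),np.degrees(np.arctan2(v[1,1],v[0,1]))%180)
for l in ("jar_tall","jar_short","funnel_cup","canner"):
    print(l,[(np.round(d["centre"],3).tolist(),round(d["confidence"],2)) for d in ctrl.search_frame(s,l)][:1])
cv2.imwrite("pics/w3.png",np.hstack([x[0:240,20:290] for x in (a,b)])) 
im=cv2.imread("pics/w3.png");cv2.imwrite("pics/w3.png",cv2.resize(im,(799,355)))
E
```

```text
22.675 [0.5586 0.0018 0.3465] [-180.    -0.   144.9] [ 0.2 -0.3  0. ] [ 20.   6.  -3.  -0. -81. -55.]
canner [([0.6198, -0.1481, 0.2209], 0.61)]
[0.55878141 0.00183638 0.3468329 ] [1.79980102e+02 1.32417437e-02 1.44921181e+02] [-0.03539177  0.70631929 -0.90127115]
0.93 [ 0.52775996 -0.04599202] 159.70098166060976
0.6 [ 0.5267116  -0.04565555] 159.29204896282664
jar_tall [([0.577, 0.104, 0.086], 0.58)]
jar_short [([0.454, -0.178, 0.07], 0.9)]
funnel_cup [([0.406, 0.016, 0.036], 0.65)]
canner [([0.632, -0.105, 0.222], 0.62)]
```

View pics/w3.png

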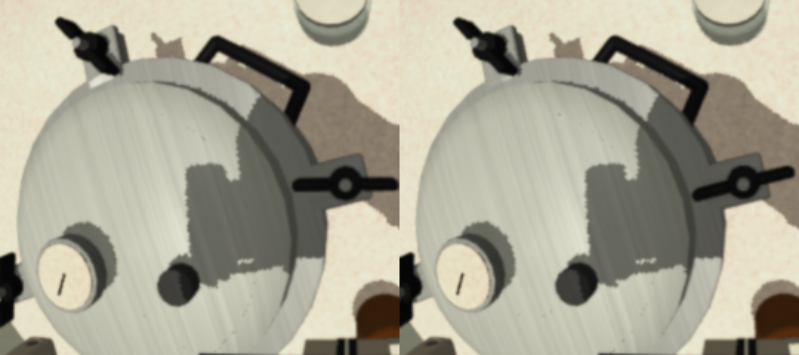

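Left is before, right is now. The wings have turned and now lie along the radial ear direction at about 159.5°. The lid, gauge and jars are at the same pixels in both. Handing in.

```bash
python3 -c "
from plant import ctrl
print(ctrl.close_job())"
```

```text
the job is handed in; nothing more can be done
None
```

The loose wing nut is home, as far as I can tell. I pushed its wings clockwise with closed fingertips in three strokes, about 345° (6.0 rad) in total, and handed the job in at about 23 s.

- **Hard stop:** the push force was about 1–3 N on the way. It then jumped to 11 N with the wing no longer moving. I eased back and pressed again, and at 6.8 N the wing did not move.
- **Wing direction:** it measures 159.5° in the last wrist view, in line with the ear's radial direction of about 159°.
- **Other objects:** the canner, jars and bowl measure within about 4 mm of where they were in the first wrist view, which is the accuracy of the networks. Nothing visibly shifted between the before and after pictures. At handover the arm was clear, with the fingertips about 35 cm above the counter.
- **Checks that were weak or missing:**
  - I did not measure the nut's height separately.
  - With the arm in the way, the networks' top-view readings for the canner jumped around, so I relied on the wrist view instead.
  - In that last check the top view did not find the nut at all.

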